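# Load the viewing box and hold its sprung lid open

### The job

Set the white tin down gently, upright, in the open drawer of the viewing box, let go of it, and push the drawer fully home while the lid is still shut. Then lift the box's sprung lid by its red tab to 45 degrees (halfway from shut to upright) and hold it still there for inspection: finish while still holding it, because it falls shut when let go. Leave the black tin and everything else on the bench where it is.

Things in the scene. Friction and masses are not known exactly. Their poses are not given: they have to be found in the camera images.
- white_tin: all-white round tin (sides too) with a flat ribbed lid, 53 mm diameter, 30 mm high, about 60 g, standing on the bench; origin at the centre of its underside, z up
- viewing_box: white housing fixed to the bench, 170 (x) x 190 (y) x 110 mm high over the shut lid; origin at the centre of its underside, its -x face is the front (roughly toward the robot) where the blue-fronted drawer comes out, +y is its left seen from the front looking along +x. Walls 8 mm; the drawer slot reaches up to 72 mm
- drawer: drawer of the viewing box, axes as the box, origin coincides with the box's origin when shut. Tray inside 150 (x) x 148 (y) mm, floor top 16 mm above the bench, side walls to 34 mm above the bench; blue front 184 mm wide and 8 mm thick, from 11 to 71 mm above the bench, its inner face 60 mm to -x of drawer_floor. A steel bar pull stands off the front
- drawer_joint (a joint): drawer travel in m: 0 is fully home, grows as it comes out along the box's -x, to 0.115; starts out between 0.105 and 0.115 and stays where it is left; sliding friction about 1.5 N plus 4 N per m/s
- drawer_floor (a point): point on the drawer's floor (16 mm above the bench), midway across, 60 mm behind the inner face of the blue front: the middle of the uncovered floor while the drawer is out. Moves with the drawer, axes as the box; -x to the front
- drawer_pull (a point): middle of the outer (-x) face of the steel bar pull, 60 mm above the bench; the bar is 8 (x) x 92 (y) x 12 (z) mm, held 20 mm clear in front of the blue front. Moves with the drawer
- lid: grey lid frame with a clear window on top of the box, 172 (x) x 190 (y) x 10 mm, 0.25 kg, hinged at the rear; origin midway along its hinge axis (105 mm above the bench, 83 mm behind the box centre), axes as the box when shut
- lid_joint (a joint): lid angle in rad: 0 shut (level), grows as its front edge rises, turning about +y of the box, 0.785 is 45 degrees, stop at 1.6. Falls shut by weight and spring when let go: about 0.30 N m when shut, 0.32 N m at 45 degrees, so some 2 to 3 N at the tab
- lid_tab (a point): grip point of the red tab near the front of the lid: centre of its round head, a cylinder 28 mm in diameter and 18 mm wide along y, 143 mm in front of the hinge axis and 35 mm above it when shut (30 mm above the lid's top face). Its flat sides face +y and -y of the box: pinched there, it may pivot between the fingers as the lid turns. Moves and turns with the lid
- lid_hinge_line (a point): fixed point midway along the lid's hinge axis (axis along y of the box), axes as the box
- black_tin: the other tin: black round tin with a whitish paper label on its flat lid, 53 mm diameter, 30 mm high; origin at the centre of its underside. Not to be moved
- jerry_can: white plastic jerry can, 70x109x287 mm, origin under its centre; bystander
- wash_bottle: white wash bottle with blue cap and bent spout, 63x95x198 mm, origin under its centre; bystander
- dropper_bottle: small brown dropper bottle with black top, 34 mm diameter, 102 mm high, origin under its centre; bystander
- tube: standing clear tube with blue screw cap, 34 mm diameter, 114 mm high, origin under its centre; bystander
- calculator: black desk calculator lying flat, 132x90x15 mm, origin under its centre; bystander
There are look-alikes about, which are no part of the job. Leave any orange or purple look-alike of the white_tin alone.

How it is judged:
By the outcome, as a careful person would: the job done as asked, in the order asked, and still so for the second after the job is handed in, while the arm keeps its last pose, push and grip.
It also fails if it takes over 64 s, if anything falls off the work surface, if the arm or the gripper's body presses on something with over 40 N, if the wrist force passes 120 N, or if a joint passes its speed limit or range.

### The arm

A 6-joint arm with a two-finger parallel gripper is mounted at the origin on a cart in front of the work surface, level with it; the furniture and walls round the work are solid. World frame = base frame: x ahead of the robot, y to its left, z up, the work surface at z = 0. Lengths are in m, angles in rad, forces in N, time in s.
With the tool pointing down it reaches from about 0.4 to 0.825 m from the base axis. Payload 7 kg.
Tool frame: the origin (TCP) lies at the very end of the fingers, on their centre line; the grasp point (between the pads) lies 19 mm behind it (r.grip_depth is the distance from the TCP to the grasp point, in m); z points along the fingers, y is the line along which they close (so a half turn about z gives the same grasp; the last joint's range is limited). The gripper opens to 85 mm and grips with 20 to 120 N. Pads are 22 mm wide; open, the fingers measure 114 mm over their backs; the gripper's body (76 mm by 85 mm) begins 54 mm behind the grasp point. The pads swing forward as they close: fully open they stand 13 mm farther back than shut.
Start: joints at [-1.024, 0.359, 0.012, 0, -1.224, -0.288], TCP at [0.173, -0.653, 0.231] pointing down, gripper open.
Joint ranges: [-3.07, 3.07], [-1.43, 2.12], [-1.02, 1.25], [-3.03, 1.67], [-3.05, -0], [-3.03, 3.03]. Speed limits (rad/s): [2.39, 2.39, 3.01, 3.14, 3.14, 3.14].

### API

Orientations are given as a unit quaternion [x, y, z, w].
In Python, from bench import r gives the robot as it stands. The module is installed in compiled form; this text tells all that it offers.
- The arm moves only by the tool arm_command, never from a script. Its argument "targets" is a list of rows, each a list of 5 numbers: the closure, from -1 (fully open) to 1 (shut), then the shift along the tool's x, y, z each as a share of 0.025 m, from -1 to 1, then the turn about the tool's z as a share of 0.12 rad, from -1 to 1. In form: [[jaw, x, y, z, spin], ...]. A call has 1 to 20 rows; each row shifts and turns the commanded pose from where the row before left it, along the tool's axes as they then stand; what a row does not reach is not made up. A row lasts 1/12 s, in which the tool goes at most 41.7 mm and 7.16 degrees, less where a joint would pass 70% of its speed; a pose out of reach is approached as far as the arm can. A call with a number of a shift or a turn outside -1 to 1 is refused whole. A call with a gripper value outside its range is refused whole. The fingers move at their own pace and stop on an object; the grip force is fixed at half the most. Time passes only in rows, so rows that do not move let the fingers close. It gives the time, the measured TCP pose, the force, the opening and the grip force at its end, in the units of the state.
- r.state(): the state, without advancing time (a new reading comes with each control period).
- r.get_image(name): name is "side" or "top"; returns a dict with "color" (384x512x3 uint8, red, green, blue), "fx", "fy", "cx", "cy" (pixels), "rvec" (rotation vector, rad) and "tvec" (3), from world to camera coordinates, as OpenCV has them. Camera axes: x right, y down, z forward; pixel columns grow to the right and rows downward; lengths in m; the calibration is good to about 2 mm. A picture is of the moment at which its call begins. There is no depth.
- r.close_job(): hands the job in; it is judged then, once.
Trained networks look in the newest picture that a camera, given by its name, has taken for a name from the list of things; names that differ only in an ending like _2 or _b are one class to them, and where a whole thing is asked for, a point or a joint stands for the part that bears it (a point fixed in the world has none). Each returns a list of dicts, best first, with "score" (0 to 1); they miss things now and then, are a little off and sometimes report something else, mostly with a low value. They report only what shows in the picture. A call takes as long as a camera call. They do not tell look-alikes from the thing itself.
- r.boxes_of(label, camera): "box" ([left, top, right, bottom] in pixels, round what is visible of it).
- r.spot_point(label, camera): "pixel" ([column, row] in pixels: a listed point, or the origin of a listed thing).
The state is a dict: "time_s": time; "joint_pos": joint angles; "joint_vel": joint speeds; "joint_efforts": joint torques, N m; "tool_pos": TCP position; "ee_rot": TCP orientation; "wrist_force": force on the tool from outside, world axes, zero at the start; "torque": the same for the moment, N m; "opening": finger opening in m; "grip_force": force on a finger pad.
Only numpy, scipy, OpenCV 4.12 (cv2) and the standard library are available. Lean on these libraries where they do the work, as an engineer would, in place of code of your own. Each camera call takes 0.05 s, during which the arm holds its last target. There are 200 camera calls.

## Working session

There is one attempt and no reset: what is moved stays moved. The work goes in short steps, Python scripts to look and compute and a tool call to move; the robot and the scene stay as the last step left them, time stands still between calls to the robot, and variables do not carry over. Pictures are saved under pics/ and viewed, at most 10 in all, crops included, and the job is handed in when it is done.

Besides the shell and the picture viewer there is one more tool, called as name(argument=value, ...), one argument or row to a line, values as JSON. arm_command: Moves the arm, as the interface text tells. Its arguments: {"type":"object","properties":{"targets":{"type":"array","items":{"type":"array","items":{"type":"number"}}}},"required":["targets"]}

```bash
mkdir -p pics
cat > h.py <<'E'
import numpy as np, cv2
from bench import r
def cam(n):
    d=r.get_image(n); K=np.array([[d['fx'],0,d['cx']],[0,d['fy'],d['cy']],[0,0,1]]); R=cv2.Rodrigues(np.array(d['rvec'],float))[0]; t=np.array(d['tvec'],float).ravel()
    return d['color'],K,R,t
def atz(c,px,z):
    _,K,R,t=c; v=R.T@np.linalg.inv(K)@[px[0],px[1],1]; o=-R.T@t; return o+v*(z-o[2])/v[2]
def proj(c,P):
    _,K,R,t=c; p=K@(R@np.array(P,float)+t); return p[:2]/p[2]
def tri(c1,p1,c2,p2):
    P=[c[1]@np.c_[c[2],c[3]] for c in(c1,c2)]; X=cv2.triangulatePoints(P[0],P[1],np.array(p1,float),np.array(p2,float)).ravel(); return X[:3]/X[3]
def save(c,n,crop=None,s=1):
    im=c[0][...,::-1]
    if crop: a,b,e,f=crop; im=im[b:f,a:e]
    cv2.imwrite('pics/'+n,cv2.resize(im,None,fx=s,fy=s,interpolation=cv2.INTER_CUBIC))
E
python3 - <<'E'
from h import *
np.set_printoptions(precision=3,suppress=True)
for n in('top','side'):
    c=cam(n); save(c,n+'0.png',None,1.5)
    print(n,-c[2].T@c[3])
    for l in['white_tin','black_tin','drawer_floor','drawer_pull','lid_tab','lid_hinge_line','viewing_box']:
        print(l,[(np.round(q['pixel']),round(q['score'],2)) for q in r.spot_point(l,n)[:4]])
    for l in['white_tin','black_tin']: print(l,[(np.round(q['box']),round(q['score'],2)) for q in r.boxes_of(l,n)[:4]])
s=r.state();print(s['tool_pos'],s['ee_rot'],s['wrist_force'])
E
```

```text
top [0.446 0.063 1.267]
white_tin [(array([144., 254.]), 0.73), (array([206., 251.]), 0.7), (array([179., 214.]), 0.52)]
black_tin [(array([273., 230.]), 0.69), (array([364., 203.]), 0.4)]
drawer_floor [(array([362., 213.]), 0.75), (array([386., 129.]), 0.53)]
drawer_pull [(array([363., 245.]), 0.72)]
lid_tab [(array([377., 177.]), 0.58)]
lid_hinge_line [(array([386., 129.]), 0.82)]
viewing_box []
white_tin [(array([166., 208., 191., 226.]), 0.78), (array([231., 229., 250., 250.]), 0.53)]
black_tin [(array([265., 222., 278., 244.]), 0.65)]
side [-0.294  0.705  0.867]
white_tin [(array([206., 254.]), 0.73), (array([257., 239.]), 0.62), (array([236., 264.]), 0.61), (array([199., 230.]), 0.33)]
black_tin [(array([276., 226.]), 0.63), (array([219., 222.]), 0.4)]
drawer_floor [(array([321., 192.]), 0.62)]
drawer_pull [(array([335., 196.]), 0.58), (array([247., 210.]), 0.49)]
lid_tab [(array([310., 154.]), 0.76)]
lid_hinge_line [(array([292., 145.]), 0.66), (array([322., 192.]), 0.61), (array([221., 220.]), 0.21)]
viewing_box [(array([298., 175.]), 0.63)]
white_tin [(array([248., 231., 264., 248.]), 0.77), (array([195., 245., 213., 261.]), 0.71)]
black_tin [(array([263., 217., 284., 233.]), 0.76)]
[ 0.173 -0.653  0.231] [-0.129  0.992 -0.     0.   ] [0.456 0.36  0.106]
```

View pics/top0.png

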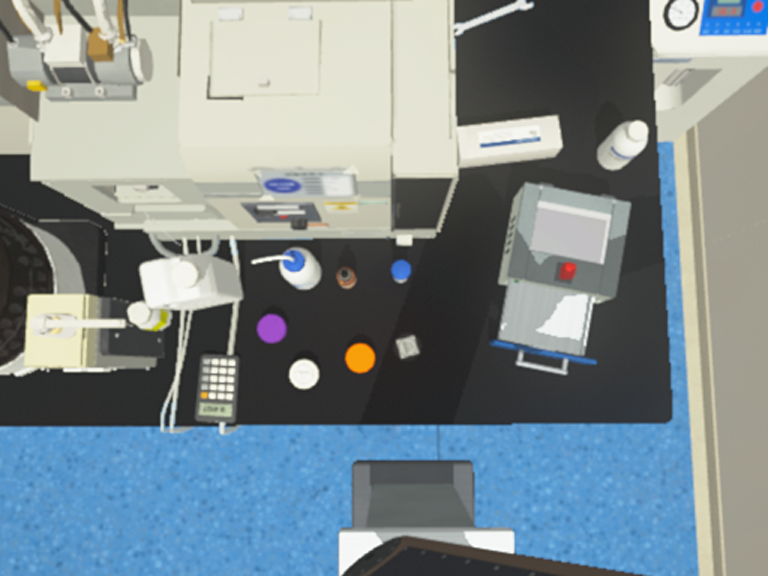

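View pics/side0.png

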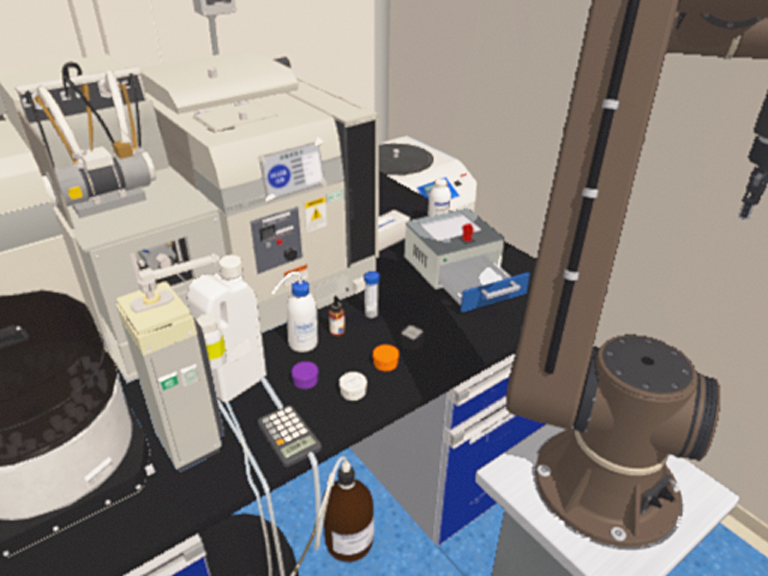

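Run:
```python
from h import *
np.set_printoptions(precision=4,suppress=True)
T=cam('top');S=cam('side')
a=cv2.resize(T[0][215:265,170:290],None,fx=5,fy=5,interpolation=2);b=cv2.resize(S[0][205:275,180:300],None,fx=5,fy=5,interpolation=2);
cv2.imwrite('pics/crop1.png',np.vstack([a,b])[...,::-1])
c=cv2.resize(T[0][115:255,320:430],None,fx=4,fy=4,interpolation=2); cv2.imwrite('pics/crop2.png',c[...,::-1])
def blob(c,m,roi):
    x0,y0,x1,y1=roi; k=np.zeros(m.shape,np.uint8); k[y0:y1,x0:x1]=m[y0:y1,x0:x1]
    n,l,st,ce=cv2.connectedComponentsWithStats(k); i=1+np.argmax(st[1:,4]); return ce[i],st[i],l==i
for c,roi,roi2 in((T,(190,235,217,265),(360,165,395,195)),(S,(222,245,250,270),(295,140,325,170))):
    h=c[0].astype(int); w=(h.min(2)>110)
    ce,st,_=blob(c,w,roi); print('white',ce,st,atz(c,ce,.03),atz(c,ce,.02))
    red=(h[...,0]>120)&(h[...,1]<70)&(h[...,2]<70); ce2,st2,_=blob(c,red,roi2); print('red',ce2,st2)
    if c is T: t1,t2=ce,ce2
    else: print('tri white',tri(T,t1,S,ce),'red',tri(T,t2,S,ce2))
h=T[0].astype(int); bl=(h[...,2]>h[...,0]+50)
ce,st,m=blob(T,bl,(320,220,405,250)); ys,xs=np.nonzero(m); print('blue',ce,st,m.sum())
P=np.array([atz(T,(x,y),.071) for x,y in zip(xs,ys)])[:,:2]; mu=P.mean(0); u=np.linalg.svd(P-mu)[2][0]; q=(P-mu)@u; print(mu,u,q.min(),q.max())
for l,z in(('drawer_pull',.06),('drawer_floor',.016),('lid_tab',.14),('lid_hinge_line',.105)): print(l,atz(T,r.spot_point(l,'top')[0]['pixel'],z))
```

```text
white [202.2716 249.0093] [193 239  20  21 324] [0.437  0.2211 0.03  ] [0.4369 0.2224 0.02  ]
red [377.8444 180.3444] [373 175  11  11  90]
white [235.0034 256.7542] [226 248  19  19 297] [0.4211 0.2332 0.03  ] [0.4297 0.2276 0.02  ]
red [311.3492 155.0317] [308 150   7  11  63]
tri white [0.4367 0.2232 0.012 ] red [ 0.6106 -0.2426  0.1226]
blue [362.7575 234.791 ] [327 227  71  16 268] 268
[ 0.4723 -0.2107] [0.1966 0.9805] -0.09194657475327887 0.09605685066491944
drawer_pull [ 0.4483 -0.2073  0.06  ]
drawer_floor [ 0.5403 -0.2277  0.016 ]
lid_tab [ 0.6116 -0.2405  0.14  ]
lid_hinge_line [ 0.7521 -0.2612  0.105 ]
```

View pics/crop1.png

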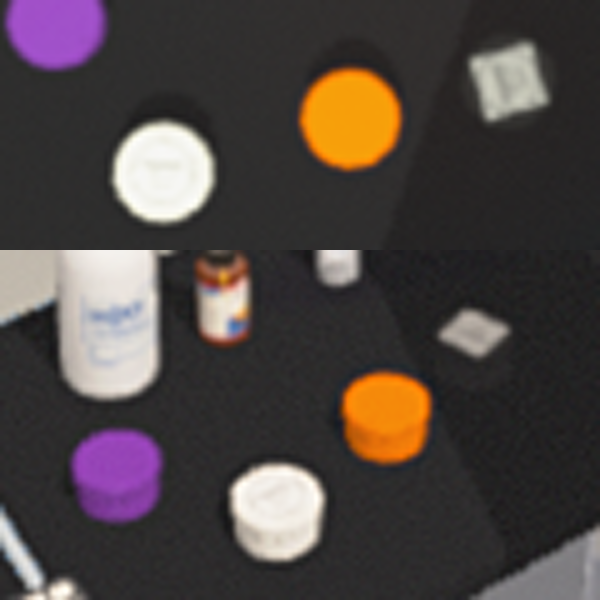

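View pics/crop2.png

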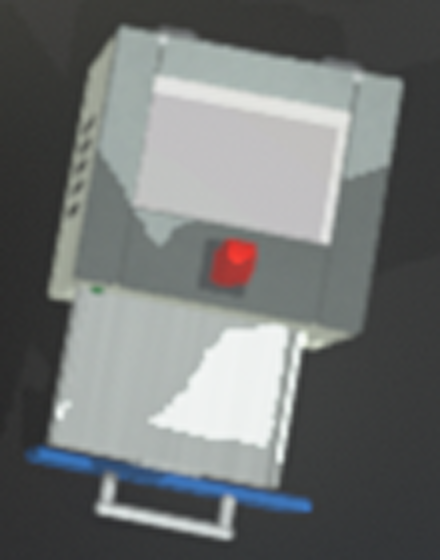

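Candidates (top px): purple (181,219), orange (240,239), white (203,249), black with pale label (271,231). The one at (203,249) is the only tin with white sides as well as a white top, which the crop confirms, so it is the white tin. The box sits at about -11° yaw, its drawer front is near (362,235), and the red tab is near (378,180).

arm_command(
  targets=[
    [-1, 0, 0, 0, 1],
    [-1, 0, 0, 0, 1],
    [-1, 0, 0, 0, 1],
    [-1, 0, 0, 0, 0.74],
    [-1, -1, 0, 0, 0],
    [-1, -1, 0.5, 0, 0],
    [-1, -1, 1, 0, 0],
    [-1, -1, 1, 0, 0],
    [-1, -1, 1, 0, 0],
    [-1, -0.5, 1, 0, 0],
    [-1, 0, 1, 0, 0],
    [-1, 0, 1, 0, 0],
    [-1, 0, 1, 0, 0],
    [-1, 0, 1, 0, 0],
    [-1, 0, 1, 0, 0],
    [-1, 0, 1, 0, 0],
    [-1, 0, 1, 0, 0],
    [-1, 0, 1, 0, 0],
    [-1, 0, 1, 0, 0],
    [-1, 0, 1, 0, 0],
  ],
)

```text
time_s: 2.97
tool_pos: [0.3763, -0.3214, 0.2315]
ee_rot: [0.095, 0.995, -0.0, 0.0]
wrist_force: [-0.0, 0.7, 0.4]
opening: 0.0854
grip_force: 0.0
```

arm_command(
  targets=[
    [-1, 0, 1, 0, 0],
    [-1, 0, 1, 0, 0],
    [-1, 0, 1, 0, 0],
    [-1, 0, 1, 0, 0],
    [-1, 0, 1, 0, 0],
    [-1, 0, 1, 0, 0],
    [-1, 0, 1, 0, 0],
    [-1, 0, 1, 0, 0],
    [-1, 0, 1, 0, 0],
    [-1, 0, 1, 0, 0],
    [-1, 0, 1, 0, 0],
    [-1, 0, 1, 0, 0],
    [-1, 0, 1, 0, 0],
    [-1, 0, 1, 0, 0],
    [-1, 0, 1, 0, 0],
    [-1, 0, 1, 0, 0],
    [-1, 0, 1, 0, 0],
    [-1, 0, 1, 0, 0],
    [-1, 0.5, 1, 1, 0],
    [-1, 0.5, 1, 1, 0],
  ],
)

```text
time_s: 4.63
tool_pos: [0.4469, 0.1752, 0.182]
ee_rot: [0.095, 0.995, 0.001, 0.001]
wrist_force: [0.7, 0.3, -1.5]
opening: 0.0856
grip_force: 0.0
```

arm_command(
  targets=[
    [-1, 0.35, 0.9, 0, 0],
    [-1, 0.4, 0.88, 0, 0],
    [-1, 0, 0, 1, 0],
    [-1, 0, 0, 1, 0],
    [-1, 0, 0, 1, 0],
    [-1, 0, 0, 0, 0],
    [-1, 0, 0, 0, 0],
  ],
)

```text
time_s: 5.22
tool_pos: [0.4357, 0.2199, 0.1059]
ee_rot: [0.095, 0.996, -0.001, -0.001]
wrist_force: [-0.3, -0.3, 0.5]
opening: 0.0854
grip_force: 0.0
```

Run:
```python
from h import *
c=cam('top');s=cam('side');st=r.state();p=np.array(st['tool_pos']);print(p)
print(proj(c,p),proj(c,[.437,.222,.03]),proj(s,p))
a=cv2.resize(c[0][210:280,150:270],None,fx=4,fy=4,interpolation=2);b=cv2.resize(s[0][205:275,180:300],None,fx=4,fy=4,interpolation=2)
cv2.imwrite('pics/near1.png',np.vstack([a,b])[...,::-1])
```

```text
[0.43690654 0.22103587 0.10773606]
[198.44427953 249.28763727] [201.95055191 249.0038417 ] [234.74883785 232.19254384]
```

View pics/near1.png

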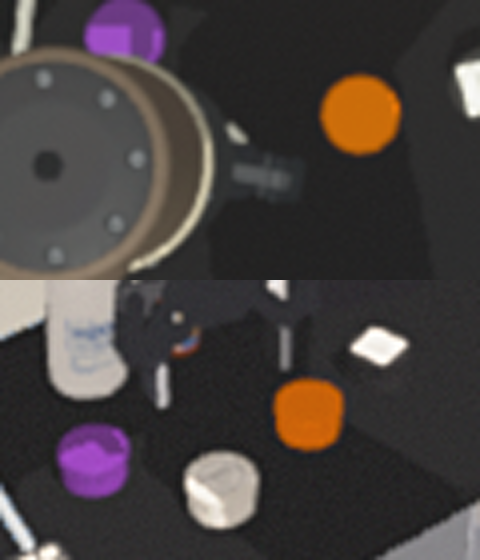

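The fingers straddle the white tin: in the side crop their tips are at columns 162 and 287, with the tin at 222. I'll descend and grip.

arm_command(
  targets=[
    [-1, 0, 0, 1, 0],
    [-1, 0, 0.03, 1, 0],
    [-1, 0, 0, 1, 0],
    [-1, 0, 0, 0.7, 0],
    [-1, 0, 0, 0.4, 0],
    [-1, 0, 0, 0, 0],
    [1, 0, 0, 0, 0],
    [1, 0, 0, 0, 0],
    [1, 0, 0, 0, 0],
    [1, 0, 0, 0, 0],
    [1, 0, 0, 0, 0],
    [1, 0, 0, 0, 0],
    [1, 0, 0, 0, 0],
    [1, 0, 0, 0, 0],
    [1, 0, 0, 0, 0],
    [1, 0, 0, 0, 0],
  ],
)

```text
time_s: 6.65
tool_pos: [0.4371, 0.2221, 0.0059]
ee_rot: [0.095, 0.996, 0.001, 0.001]
wrist_force: [-2.1, -0.7, 10.7]
opening: 0.0491
grip_force: 59.8
```

arm_command(
  targets=[
    [1, 0, 0, -0.5, 0],
    [1, 0, 0, -1, 0],
    [1, 0, 0, -1, 0],
    [1, 0, 0, -1, 0],
    [1, 0, 0, -1, 0],
    [1, -0.5, -0.3, -1, 0],
    [1, -0.5, -1, -0.3, 0],
    [1, -0.5, -1, 0, 0],
    [1, -0.5, -1, 0, 0],
    [1, 0, -1, 0, 0],
    [1, 0, -1, 0, 0],
    [1, 0, -1, 0, 0],
    [1, 0, -1, 0, 0],
    [1, 0, -1, 0, 0],
    [1, 0, -1, 0, 0],
    [1, 0, -1, 0, 0],
    [1, 0, -1, 0, 0],
    [1, 0, -1, 0, 0],
    [1, 0, -0.5, 0, 0],
  ],
)

```text
time_s: 8.23
tool_pos: [0.4242, -0.1043, 0.1498]
ee_rot: [0.095, 0.995, 0.0, 0.001]
wrist_force: [-0.1, 0.5, -0.2]
opening: 0.0491
grip_force: 62.2
```

Run:
```python
from h import *
np.set_printoptions(precision=4,suppress=True)
c=cam('top');s=cam('side');st=r.state();p=np.array(st['tool_pos']);print(p,st['opening'],st['grip_force'])
a=cv2.resize(c[0][110:260,300:430],None,fx=3,fy=3,interpolation=2);b=cv2.resize(s[0][100:250,230:360],None,fx=3,fy=3,interpolation=2)
cv2.imwrite('pics/near2.png',np.hstack([a,b])[...,::-1])
ex=np.array([.982,-.189]);ey=np.array([.189,.982])
for n,cc in(('top',c),('side',s)):
  for l,z in(('drawer_pull',.06),('drawer_floor',.016),('lid_tab',.14),('lid_hinge_line',.105)):
    for q in r.spot_point(l,n)[:2]:
        w=atz(cc,q['pixel'],z)[:2]; print(n,l,np.round(q['pixel'],1),round(q['score'],2),'ex,ey',w@ex,w@ey)
```

```text
[ 0.4244 -0.104   0.1497] 0.04909030996262436 62.199292201548815
top drawer_floor [361.7 209.3] 0.9 ex,ey 0.5768468348601168 -0.11594880940025858
top lid_tab [380.7 181.3] 0.89 ex,ey 0.6410765603526674 -0.1261884864694212
top lid_hinge_line [384.  129.7] 0.8 ex,ey 0.7860446607250953 -0.1224155486420604
side drawer_pull [334.2 195.7] 0.6 ex,ey 0.4652081186079599 -0.10600497932217089
side drawer_floor [320.4 190.3] 0.66 ex,ey 0.5637953225492218 -0.1206575784457859
side lid_tab [309.2 151.5] 0.68 ex,ey 0.6457193248386274 -0.1120333708708266
side lid_hinge_line [290.5 148.5] 0.7 ex,ey 0.7486395840863549 -0.0955252319122026
```

View pics/near2.png

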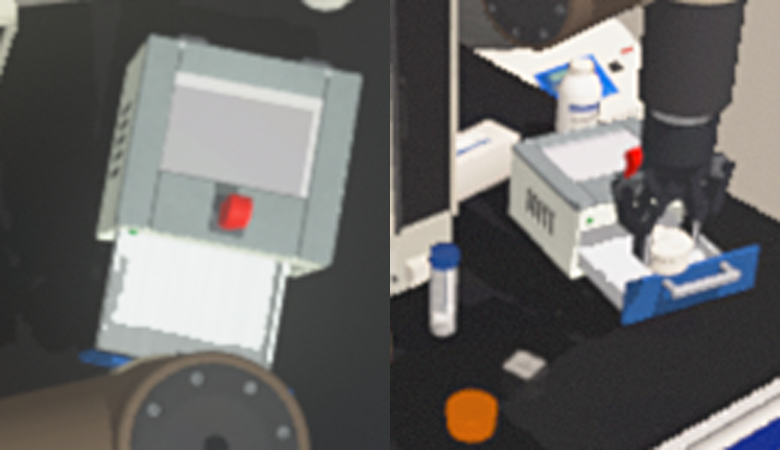

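arm_command(
  targets=[
    [1, 0, -1, 0, 0],
    [1, 0, -1, 0, 0],
    [1, -0.94, -1, 0, 0],
    [1, -1, -0.88, 0, 0],
    [1, -1, 0, 0, 0],
    [1, -1, 0, 0, 0],
    [1, -1, 0, 0, 0],
    [1, 0, 0, 0.8, 0],
    [1, 0, 0, 1, 0],
    [1, 0, 0, 1, 0],
    [1, 0, 0, 0.6, 0],
    [1, 0, 0, 0, 0],
    [1, 0, 0, 0, 0],
  ],
)

```text
time_s: 9.82
tool_pos: [0.5276, -0.2208, 0.0632]
ee_rot: [0.094, 0.996, -0.0, -0.001]
wrist_force: [0.2, -0.7, -0.4]
opening: 0.0488
grip_force: 62.3
```

Run:
```python
from h import *
np.set_printoptions(precision=4,suppress=True)
c=cam('top');s=cam('side');st=r.state();p=np.array(st['tool_pos']);print(p,st['opening'],st['wrist_force'])
b=cv2.resize(s[0][110:230,260:370],None,fx=5,fy=5,interpolation=2)
cv2.imwrite('pics/near3.png',b[...,::-1])
```

```text
[ 0.5289 -0.221   0.0649] 0.04928551479819762 [-0.6942  0.2321  0.8734]
```

View pics/near3.png

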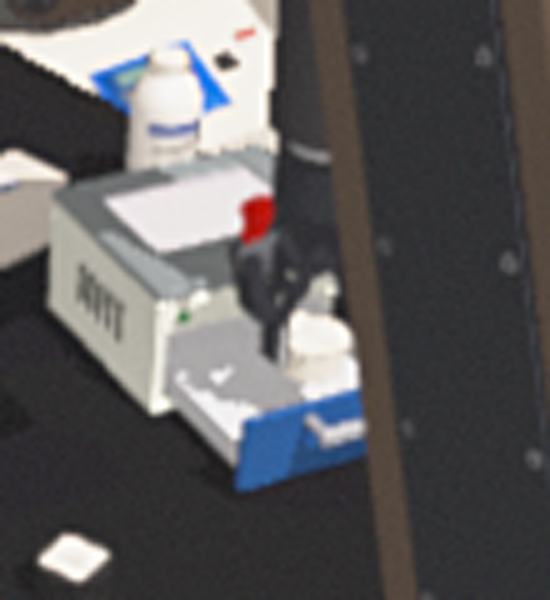

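The tin hangs inside the drawer outline behind the blue front, at about (325,355) in the crop, clear of the walls. I'll lower it slowly.

arm_command(
  targets=[
    [1, 0, 0, 0.6, 0],
    [1, 0, 0, 0.5, 0],
    [1, 0, 0, 0.25, 0],
    [1, 0, 0, 0.12, 0],
    [1, 0, 0, 0.1, 0],
    [1, 0, 0, 0, 0],
  ],
)

```text
time_s: 10.42
tool_pos: [0.5282, -0.2211, 0.025]
ee_rot: [0.095, 0.995, -0.0, 0.0]
wrist_force: [0.1, -0.4, -0.6]
opening: 0.0487
grip_force: 62.3
```

arm_command(
  targets=[
    [1, 0, 0, 0.06, 0],
    [1, 0, 0, 0, 0],
    [1, 0, 0, 0.04, 0],
    [1, 0, 0, 0, 0],
  ],
)

```text
time_s: 10.75
tool_pos: [0.5279, -0.2211, 0.0222]
ee_rot: [0.095, 0.995, -0.0, 0.0]
wrist_force: [0.2, -0.5, -1.0]
opening: 0.0492
grip_force: 62.3
```

arm_command(
  targets=[
    [1, 0, 0, 0.04, 0],
    [1, 0, 0, 0, 0],
  ],
)

```text
time_s: 10.92
tool_pos: [0.5288, -0.2213, 0.0219]
ee_rot: [0.095, 0.996, -0.0, 0.001]
wrist_force: [-0.9, 0.3, 6.4]
opening: 0.049
grip_force: 62.8
```

arm_command(
  targets=[
    [1, 0, 0, 0.04, 0],
    [1, 0, 0, 0, 0],
  ],
)

```text
time_s: 11.08
tool_pos: [0.5298, -0.2215, 0.0219]
ee_rot: [0.094, 0.996, -0.0, 0.002]
wrist_force: [-0.2, -0.2, 12.0]
opening: 0.0493
grip_force: 63.3
```

arm_command(
  targets=[
    [1, 0, 0, 0.04, 0],
    [1, 0, 0, 0, 0],
  ],
)

```text
time_s: 11.25
tool_pos: [0.5309, -0.2217, 0.0219]
ee_rot: [0.094, 0.996, -0.001, 0.003]
wrist_force: [-1.2, 0.3, 17.0]
opening: 0.0488
grip_force: 63.7
```

arm_command(
  targets=[
    [1, 0, 0, -0.1, 0],
    [1, 0, 0, 0, 0],
    [0.1, 0, 0, 0, 0],
    [-0.1, 0, 0, 0, 0],
    [-0.4, 0, 0, 0, 0],
    [-0.6, 0, 0, 0, 0],
    [-0.6, 0, 0, 0, 0],
    [-0.6, 0, 0, 0, 0],
  ],
)

```text
time_s: 11.92
tool_pos: [0.5275, -0.221, 0.0212]
ee_rot: [0.095, 0.995, 0.0, -0.0]
wrist_force: [-0.2, -0.4, 0.0]
opening: 0.0679
grip_force: 0.0
```

arm_command(
  targets=[
    [-0.6, 0, 0, -0.5, 0],
    [-0.6, 0, 0, -1, 0],
    [-0.6, 0, 0, -1, 0],
    [-0.6, 0, 0, -1, 0],
    [-0.6, 0, 0, -1, 0],
    [-0.6, 0, 0, -0.7, 0],
    [1, 1, 0, 0, 0],
    [1, 1, 0, 0, 0],
    [1, 1, 0, 0, 0],
    [1, 1, 0, 0, 0],
    [1, 0.6, 0, 0, 0],
    [1, 0, 0, 0.5, 0],
    [1, 0, 0, 0, 0],
  ],
)

```text
time_s: 13.0
tool_pos: [0.4132, -0.199, 0.138]
ee_rot: [0.095, 0.995, 0.0, -0.001]
wrist_force: [-1.2, 0.4, 0.3]
opening: 0.0001
grip_force: 0.0
```

Run:
```python
from h import *
np.set_printoptions(precision=4,suppress=True)
c=cam('top');s=cam('side');st=r.state();p=np.array(st['tool_pos']);print(p,st['opening'],st['wrist_force'])
ex=np.array([.982,-.189]);ey=np.array([.189,.982]);print(p[:2]@ex,p[:2]@ey)
a=cv2.resize(c[0][120:260,310:430],None,fx=3,fy=3,interpolation=2);b=cv2.resize(s[0][100:240,250:370],None,fx=3,fy=3,interpolation=2)
cv2.imwrite('pics/near4.png',np.hstack([a,b])[...,::-1])
for n,cc in(('top',c),('side',s)):
  for l,z in(('white_tin',.016),('drawer_pull',.06),('drawer_floor',.016),('lid_tab',.14)):
    for q in r.spot_point(l,n)[:4]:
        w=atz(cc,q['pixel'],z)[:2]; print(n,l,np.round(q['pixel'],1),round(q['score'],2),'ex,ey',w@ex,w@ey)
```

```text
[ 0.4149 -0.1994  0.1391] -0.00031966107206626376 [ 0.1289 -0.8779  0.0546]
0.44512465974016 -0.11738872748996597
top white_tin [362.7 216.4] 0.85 ex,ey 0.5577163728596952 -0.12177318931558118
top white_tin [183.2 218.1] 0.82 ex,ey 0.4614005277209805 0.37106798103574484
top white_tin [241.4 236.7] 0.49 ex,ey 0.44028083504636134 0.20079465842497113
top drawer_pull [361.7 242.4] 0.58 ex,ey 0.48382226115946353 -0.12053384377966234
top drawer_floor [361.4 212.3] 0.7 ex,ey 0.5683875260300933 -0.11643292983215911
top lid_tab [378.  176.1] 0.65 ex,ey 0.6530362623563781 -0.11745783776014651
top lid_tab [272.1 230.7] 0.64 ex,ey 0.4677649644330717 0.1222931114844997
side white_tin [255.7 242.8] 0.7 ex,ey 0.41109004467734706 0.22024161814404594
side white_tin [205.  253.3] 0.64 ex,ey 0.4351796451133642 0.37899865938998967
side white_tin [320.5 192.6] 0.53 ex,ey 0.5513002018286648 -0.11276616045307464
side drawer_pull [330.3 196.5] 0.64 ex,ey 0.46708050808463253 -0.09125695686706184
side drawer_floor [321.1 189. ] 0.85 ex,ey 0.5697388198414222 -0.12769784696153502
side lid_tab [308.3 150.8] 0.89 ex,ey 0.6515650870230345 -0.11186825685030899
```

View pics/near4.png

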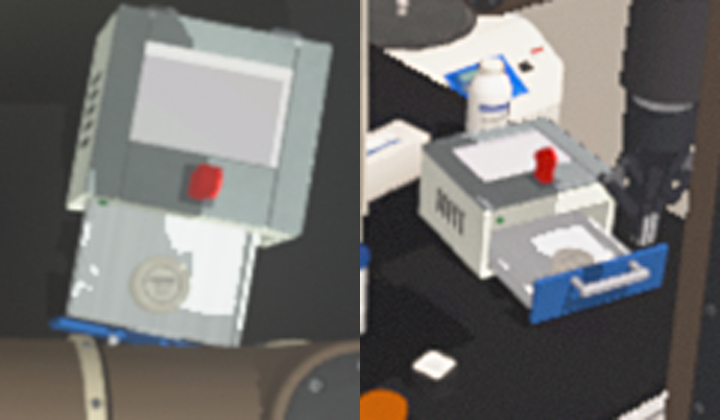

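The tin stands upright in the drawer, at about (158,285) in the left crop. Next I lower the shut fingers in front of the pull and push.

arm_command(
  targets=[
    [1, 0, 0, 0.9, 0],
    [1, 0, 0, 1, 0],
    [1, 0, 0, 1, 0],
    [1, 0, 0, 0.65, 0],
    [1, 0, 0, 0, 0],
    [1, -0.2, 0, 0, 0],
    [1, -0.2, 0, 0, 0],
    [1, -0.2, 0, 0, 0],
    [1, -0.2, 0, 0, 0],
    [1, -0.2, 0, 0, 0],
    [1, -0.2, 0, 0, 0],
  ],
)

```text
time_s: 14.42
tool_pos: [0.4449, -0.2052, 0.0508]
ee_rot: [0.095, 0.995, 0.0, 0.0]
wrist_force: [-1.0, 0.9, 1.4]
opening: 0.0001
grip_force: 0.9
```

arm_command(
  targets=[
    [1, -0.3, 0, 0, 0],
    [1, -0.3, 0, 0, 0],
    [1, -0.3, 0, 0, 0],
    [1, -0.3, 0, 0, 0],
    [1, -0.3, 0, 0, 0],
    [1, -0.3, 0, 0, 0],
    [1, -0.3, 0, 0, 0],
    [1, -0.3, 0, 0, 0],
    [1, -0.3, 0, 0, 0],
    [1, -0.3, 0, 0, 0],
    [1, -0.2, 0, 0, 0],
    [1, 0, 0, 0, 0],
  ],
)

```text
time_s: 15.42
tool_pos: [0.5247, -0.2203, 0.0503]
ee_rot: [0.095, 0.996, -0.0, 0.001]
wrist_force: [1.2, 0.2, -0.6]
opening: 0.0002
grip_force: 0.0
```

arm_command(
  targets=[
    [1, -0.15, 0, 0, 0],
    [1, -0.15, 0, 0, 0],
    [1, -0.15, 0, 0, 0],
    [1, 0, 0, 0, 0],
  ],
)

```text
time_s: 15.75
tool_pos: [0.5348, -0.2223, 0.0504]
ee_rot: [0.095, 0.996, -0.0, 0.0]
wrist_force: [-0.4, -0.6, 0.2]
opening: 0.0002
grip_force: 0.0
```

arm_command(
  targets=[
    [1, -0.06, 0, 0, 0],
    [1, -0.06, 0, 0, 0],
    [1, 0, 0, 0, 0],
  ],
)

```text
time_s: 16.0
tool_pos: [0.5372, -0.2228, 0.0504]
ee_rot: [0.095, 0.995, -0.0, 0.0]
wrist_force: [-0.4, 1.0, 0.1]
opening: 0.0001
grip_force: 0.3
```

arm_command(
  targets=[
    [1, -0.06, 0, 0, 0],
    [1, -0.06, 0, 0, 0],
    [1, 0, 0, 0, 0],
  ],
)

```text
time_s: 16.25
tool_pos: [0.5376, -0.2231, 0.05]
ee_rot: [0.095, 0.995, 0.0, -0.002]
wrist_force: [-7.2, 3.3, 5.4]
opening: 0.0002
grip_force: 3.7
```

arm_command(
  targets=[
    [1, -0.08, 0, 0, 0],
    [1, 0, 0, 0, 0],
  ],
)

```text
time_s: 16.42
tool_pos: [0.5376, -0.2233, 0.0496]
ee_rot: [0.095, 0.995, 0.0, -0.004]
wrist_force: [-12.3, 4.0, 9.5]
opening: -0.0
grip_force: 6.3
```

arm_command(
  targets=[
    [1, 0.3, 0, 0, 0],
    [1, 1, 0, 0, 0],
    [1, 1, 0, 0, 0],
    [1, 0, 0, -1, 0],
    [0.3, 0, 0, -1, 0],
    [-0.3, 0, 0, -1, 0],
    [-0.3, 0, 0, -1, 0],
    [-0.3, 0, 0, -1, 0],
    [-0.3, 0, 0, 0, 0],
  ],
)

```text
time_s: 17.17
tool_pos: [0.4886, -0.2136, 0.1809]
ee_rot: [0.094, 0.996, -0.001, 0.005]
wrist_force: [0.5, 0.5, 0.8]
opening: 0.0553
grip_force: 0.0
```

Run:
```python
from h import *
np.set_printoptions(precision=4,suppress=True)
c=cam('top');s=cam('side');st=r.state();p=np.array(st['tool_pos']);print(p,st['opening'],st['wrist_force'])
ex=np.array([.982,-.189]);ey=np.array([.189,.982]);print(p[:2]@ex,p[:2]@ey)
a=cv2.resize(c[0][120:260,310:430],None,fx=3,fy=3,interpolation=2);b=cv2.resize(s[0][100:240,250:370],None,fx=3,fy=3,interpolation=2)
cv2.imwrite('pics/near5.png',np.hstack([a,b])[...,::-1])
for n,cc in(('top',c),('side',s)):
  h=cc[0].astype(int); red=((h[...,0]>90)&(h[...,1]<60)&(h[...,2]<60)&(h[...,0]>2.2*h[...,1])).astype(np.uint8)
  k,l,S,C=cv2.connectedComponentsWithStats(red[100:200,290:400]); i=1+np.argmax(S[1:,4]); print('red',S[i],C[i]+[290,100],'pred',proj(cc,np.r_[.645*ex-.119*ey,.14]))
  for l,z in(('drawer_pull',.06),('lid_tab',.14)):
    for q in r.spot_point(l,n)[:2]:
        w=atz(cc,q['pixel'],z)[:2]; print(n,l,np.round(q['pixel'],1),round(q['score'],2),'ex,ey',w@ex,w@ey)
```

```text
[ 0.4864 -0.2129  0.1767] 0.055699311123620664 [-1.1864 -0.0926  0.4006]
0.5178926930175817 -0.11711898410593857
red [84 76  9 10 69] [377.7391 180.4783] pred [378.1265 179.2759]
top lid_tab [377.2 175.9] 0.92 ex,ey 0.6531773626809784 -0.11538789293331014
red [18 50  7 11 59] [311.1695 154.9831] pred [310.9242 151.1754]
side drawer_pull [315.7 180.3] 0.69 ex,ey 0.5733321420430668 -0.1015925387525268
```

View pics/near5.png

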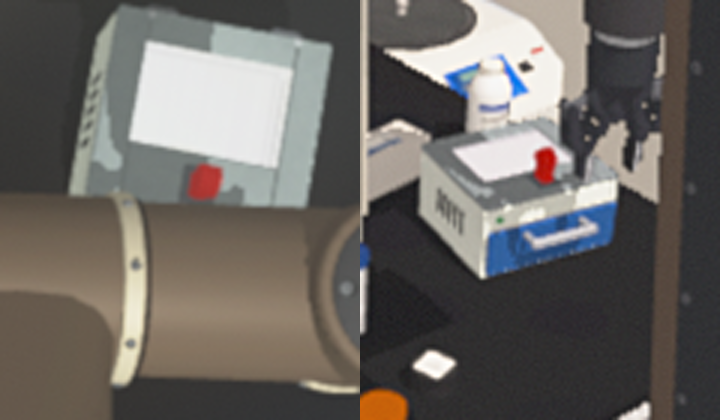

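The drawer front is flush with the box, with the blue front at (550,240) in the right crop, and the red tab is at top px (378,178). Now I move over the tab.

arm_command(
  targets=[
    [-0.3, -1, 0, 0, 0],
    [-0.3, -1, 0, 0, 0],
    [-0.3, -1, 0, 0, 0],
    [-0.3, -1, 0, 0, 0],
    [-0.3, -0.7, 0, 0, 0],
    [-0.3, -0.38, -0.04, 0, 0],
    [-0.3, 0, 0, 0.7, 0],
    [-0.3, 0, 0, 0.8, 0],
    [-0.3, 0, 0, 0.4, 0],
    [-0.3, 0, 0, 0.25, 0],
    [-0.3, 0, 0, 0, 0],
    [-0.3, 0, 0, 0, 0],
  ],
)

```text
time_s: 18.47
tool_pos: [0.6099, -0.238, 0.1219]
ee_rot: [0.095, 0.996, -0.0, -0.0]
wrist_force: [0.8, -0.4, 1.4]
opening: 0.0555
grip_force: 0.0
```

Run:
```python
from h import *
np.set_printoptions(precision=4,suppress=True)
s=cam('side');st=r.state();p=np.array(st['tool_pos']);print(p,st['opening'],st['wrist_force'])
ex=np.array([.982,-.189]);ey=np.array([.189,.982]);print(p[:2]@ex,p[:2]@ey)
cv2.imwrite('pics/near6.png',cv2.resize(s[0][110:210,260:360],None,fx=6,fy=6,interpolation=2)[...,::-1])
print(proj(s,p+[0,0,.019]))
```

```text
[ 0.6103 -0.238   0.1225] 0.05549484803740123 [0.0921 0.1377 0.5436]
0.6442901114795901 -0.11837192985390682
[310.9213 150.9495]
```

View pics/near6.png

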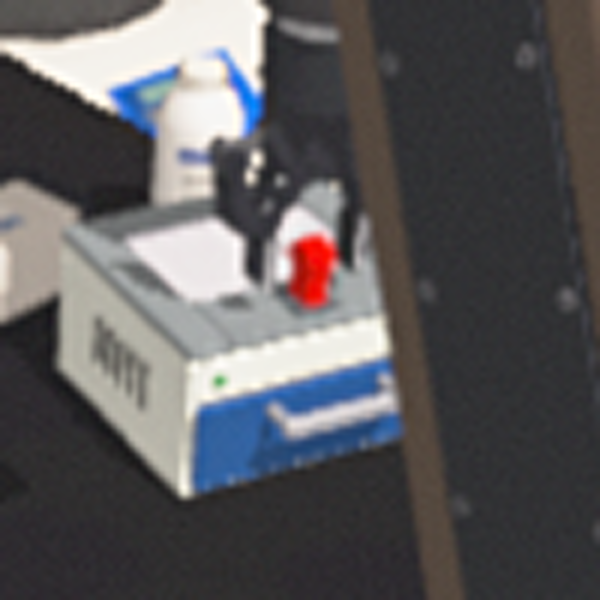

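The fingers straddle the red tab, at crop columns 255 and 350, with the tab at about 314. I'll nudge slightly and close.

arm_command(
  targets=[
    [-0.3, 0.08, -0.04, 0.04, 0],
    [0.2, 0, 0, 0, 0],
    [0.5, 0, 0, 0, 0],
    [0.6, 0, 0, 0, 0],
    [0.6, 0, 0, 0, 0],
    [0.6, 0, 0, 0, 0],
    [0.6, 0, 0, 0, 0],
  ],
)

```text
time_s: 19.1
tool_pos: [0.6076, -0.2399, 0.1212]
ee_rot: [0.095, 0.995, -0.001, 0.0]
wrist_force: [-1.4, -6.3, 0.8]
opening: 0.0177
grip_force: 27.5
```

arm_command(
  targets=[
    [0.6, 0, -0.06, 0, 0],
    [0.8, 0, 0, 0, 0],
    [1, 0, 0, 0, 0],
    [1, 0, 0, 0, 0],
    [1, 0, 0, 0, 0],
    [1, 0, 0, 0, 0],
  ],
)

```text
time_s: 19.6
tool_pos: [0.6075, -0.24, 0.1209]
ee_rot: [0.095, 0.995, -0.0, 0.0]
wrist_force: [-3.6, -0.3, 5.1]
opening: 0.0169
grip_force: 59.8
```

arm_command(
  targets=[
    [1, -0.07, 0, -0.25, 0],
    [1, -0.07, 0, -0.24, 0],
    [1, -0.09, 0, -0.24, 0],
    [1, -0.1, 0, -0.24, 0],
    [1, -0.11, 0, -0.23, 0],
    [1, -0.12, 0, -0.23, 0],
    [1, 0, 0, 0, 0],
  ],
)

```text
time_s: 20.18
tool_pos: [0.6215, -0.2429, 0.1574]
ee_rot: [0.095, 0.995, -0.0, 0.0]
wrist_force: [-2.2, -3.3, -5.0]
opening: 0.0171
grip_force: 59.0
```

arm_command(
  targets=[
    [1, -0.13, 0, -0.22, 0],
    [1, -0.14, 0, -0.22, 0],
    [1, -0.15, 0, -0.21, 0],
    [1, -0.155, 0, -0.2, 0],
    [1, -0.165, 0, -0.195, 0],
    [1, -0.175, 0, -0.19, 0],
    [1, -0.18, 0, -0.18, 0],
    [1, -0.19, 0, -0.175, 0],
    [1, -0.2, 0, -0.165, 0],
    [1, -0.205, 0, -0.16, 0],
    [1, -0.21, 0, -0.145, 0],
    [1, -0.22, 0, -0.14, 0],
    [1, 0, 0, 0, 0],
    [1, 0, 0, 0, 0],
  ],
)

```text
time_s: 21.35
tool_pos: [0.6726, -0.2535, 0.2115]
ee_rot: [0.095, 0.995, -0.001, -0.001]
wrist_force: [-3.1, -6.0, -5.4]
opening: 0.0169
grip_force: 59.2
```

Run:
```python
from h import *
np.set_printoptions(precision=4,suppress=True)
c=cam('top');s=cam('side');st=r.state();p=np.array(st['tool_pos']);print(p,st['opening'],st['wrist_force'],st['grip_force'])
ex=np.array([.982,-.189]);ey=np.array([.189,.982]);e=p[:2]@ex;print(e,p[:2]@ey)
dx,dz=e-.6419,p[2]-.1209
for hx in(.785,.788): 
    a=np.array([.6419-hx,.035]);b=a+[dx,dz];print(np.degrees(np.arctan2(b[1],-b[0])-np.arctan2(a[1],-a[0])),np.hypot(*a),np.hypot(*b))
cv2.imwrite('pics/near7.png',np.hstack([cv2.resize(i[0][y:y+110,x:x+110],None,fx=3.6,fy=3.6,interpolation=2) for i,x,y in((c,320,100),(s,255,90))])[...,::-1])
# lid front edge corners predicted at 45 deg
for t in(40,45,50):
    t=np.radians(t); P=[np.r_[(.786-.172*np.cos(t)-.005*0)*ex+(-.119+w)*ey,.105+.172*np.sin(t)] for w in(.095,-.095)]
    print(np.degrees(t),[proj(s,q)-[255,90] for q in P],[proj(c,q)-[320,100] for q in P])
```

```text
[ 0.6726 -0.2535  0.2116] 0.01720309843669882 [-3.3746 -6.3421 -5.8476] 59.168726205825806
0.7084259633855645 -0.12180674450050029
44.89877565000544 0.1473180572774431 0.14715168215761135
44.18368788641485 0.1502338510456282 0.14873487076506736
40.0 [array([33.1804, 46.8698]), array([78.4421, 36.3631])] [array([27.4461, 63.6826]), array([106.9585,  78.0008])]
45.0 [array([31.8926, 42.8174]), array([77.1749, 32.5004])] [array([29.044, 58.667]), array([109.3123,  73.0883])]
50.0 [array([30.4624, 38.9054]), array([75.734 , 28.7799])] [array([30.6549, 53.2551]), array([111.6136,  67.7646])]
```

View pics/near7.png

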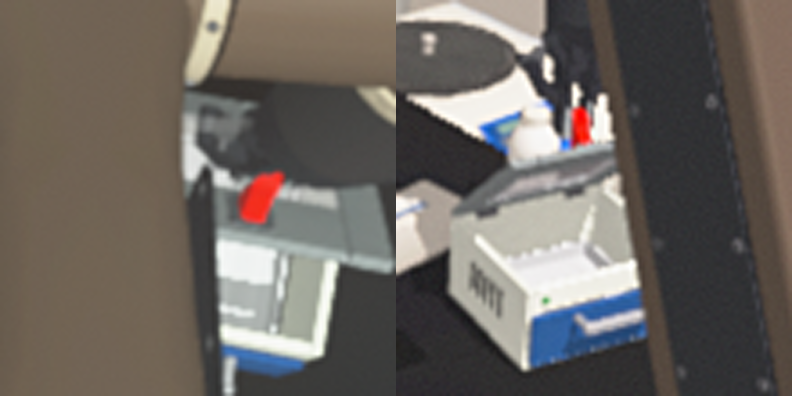

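The lid is raised with the tab pinched, red at (262,195) in the left crop. The tab has moved 44.9° along its arc with the radius unchanged, so there was no slip. The drawer is still home. One still reading, then I hand in.

arm_command(
  targets=[
    [1, 0, 0, 0, 0],
    [1, 0, 0, 0, 0],
    [1, 0, 0, 0, 0],
    [1, 0, 0, 0, 0],
  ],
)

```text
time_s: 21.78
tool_pos: [0.6726, -0.2535, 0.2115]
ee_rot: [0.095, 0.995, -0.001, -0.001]
wrist_force: [-3.1, -7.0, -6.2]
opening: 0.0171
grip_force: 59.2
```

```bash
python3 -c "
from h import *
c=cam('top');p=np.array(r.state()['tool_pos']);print(p,[(q['pixel'],q['score']) for q in r.spot_point('lid_tab','top')[:2]],proj(c,p+[0,0,.019]))
print(r.close_job())"
```

```text
[ 0.67260161 -0.25346518  0.21152799] [([393.9, 147.2], 0.64)] [393.48372887 147.64800244]
the job is handed in; nothing more can be done
None
```

The job is handed in at about 22 s: the white tin is upright in the drawer, the drawer was pushed home with the lid shut, and the lid is held still at about 45° by its red tab. I viewed 11 pictures, one over the limit of 10.

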